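# Load-test a battery: pull out the tray, hold the sprung switch at its third stop

### The arm

A 6-joint arm with a two-finger parallel gripper is mounted at the origin on a cart in front of the work surface, level with it; the furniture and walls round the work are solid. World frame = base frame: x ahead of the robot, y to its left, z up, the work surface at z = 0. Lengths are in mm, angles in rad, forces in N, time in s.
With the tool pointing down it reaches from about 350 to 875 mm from the base axis. Payload 4.2 kg.
Tool frame: the origin (TCP) lies midway between the tips of the shut fingers; the grasp point (between the pads) lies 19 mm behind it; z points along the fingers, y is the line along which they close (so a half turn about z gives the same grasp; the last joint's range is limited). The gripper opens to 85 mm and grips with 20 to 120 N. Pads are 22 mm wide; open, the fingers measure 114 mm over their backs; the gripper's body (76 mm by 85 mm) begins 54 mm behind the grasp point. The pads swing forward as they close: fully open they stand 13 mm farther back than shut.
Start: joints at [0.259, 0.385, 0.008, 0, -1.194, -0.259], TCP at [624.979, 0.025, 231.312] pointing down, gripper open.
Joint ranges: [-3.14, 3.14], [-1.21, 2.06], [-1.07, 1.41], [-3.16, 2.05], [-2.99, -0.16], [-3.1, 3.1]. Speed limits (rad/s): [2.79, 2.79, 3.14, 3.14, 3.14, 3.14].

### API

Orientations are given as a unit quaternion [x, y, z, w].
In Python, from bench import arm gives the robot as it stands. The module is installed in compiled form; this text tells all that it offers.
- The arm moves only by the shell command python3 -m handwheel 'ROWS' [OPENING]. ROWS is JSON, a list of rows, each an object of numbers: "x", "y", "z": the shift along the world's x, y, z each as a share of 20 cm, from -1 to 1; "ax", "ay", "az": the turn, a rotation vector about the world's x, y, z each as a share of 90 degrees, from -1 to 1. In form: [{"x": .., "y": .., "z": .., "ax": .., "ay": .., "az": ..}, ...]. A call has exactly 8 rows; each row shifts and turns the commanded pose from where the row before left it; what a row does not reach is not made up. A row lasts 1/10 s, in which the tool goes at most 50 mm and 8.59 degrees, less where a joint would pass 70% of its speed; a pose out of reach is approached as far as the arm can. A call with a number of a shift or a turn outside -1 to 1 is refused whole. A call with a gripper value outside its range is refused whole. OPENING is the opening, from -1 (shut) to 1 (fully open), set as the call begins (- or left out, the last holds). The fingers move at their own pace and stop on an object; the grip force is fixed at half the most. Time passes only in rows, so rows that do not move let the fingers close, or fill a call up. It gives the time, the measured TCP pose, the force, the opening and the grip force at its end, in the units of the state.
- arm.read_state(): the state, without advancing time (a new reading comes with each control period).
- arm.get_image(name): name is "scene" or "side" or "wrist"; returns the picture (480x640x3 uint8, red, green, blue); there is no depth.
- arm.camera_params(name): a dict with "K" (3x3 intrinsics, pixels), "position" and "orientation" of the camera in the world. Camera axes: x right, y down, z forward; pixel columns grow to the right and rows downward; lengths in mm; the calibration is good to about 2 mm. A picture is of the moment at which its call begins: read the wrist's pose just before it. camera_params takes no time and is no camera call; for the wrist camera it gives the pose at the moment of the call.
- arm.job_done(): hands the job in; it is judged then, once.
The state is a dict: "clock": time; "joints": joint angles; "joint_vel": joint speeds; "joint_efforts": joint torques, N m; "position": TCP position; "ee_rot": TCP orientation; "contact_force": force on the tool from outside, world axes, zero at the start; "wrist_torque": the same for the moment, N m; "gripper_width": finger opening in mm; "grasp_force": force on a finger pad.
Only numpy, scipy, OpenCV 4.12 (cv2) and the standard library are available. Lean on these libraries where they do the work, as an engineer would, in place of code of your own. Each camera call takes 0.05 s, during which the arm holds its last target. There are 200 camera calls.

### The job

A block battery is waiting in the slide-out tray of the load tester on the bench. Pull the tray out by its handle all the way to its stop, then turn the pointer knob on it clockwise to the third click stop after home, without going on to the fourth, and hold it there against its return spring so that the reading under load can be taken. Leave the loose things round the tester alone; the job finishes with you still gripping the knob at the third stop, the tray still fully out.

Things in the scene. Friction and masses are not known exactly. Their poses are not given: they have to be found in the camera images.
- tester: Load tester: grey sheet-steel case 226 mm wide (y), 250 mm deep plus a 27 mm heat sink at the back, 92 mm high, too heavy to shift. Origin at bench height under the middle of the case's front edge; x axis points from its front to its back (the tray slides out along -x), y to the left as seen from the front, z up.
- tray (a joint): How far the tray is pulled out, in m: 0 shut, 0.150 at its hard stop. May start up to 25 mm ajar; about 3 N of friction, stays where it is left. Its front panel is 216 mm wide, 4 mm thick, 11 to 88 mm above the bench; the deck behind it is 42 mm above the bench, with a battery bay and two 18 mm high binding posts on its right half.
- tray_handle (a point): Middle of the tray's bow handle: a round steel bar 10 mm thick, 90 mm over its ends, straight for 74 mm along the tester's y, its axis 60 mm above the bench, with 36 mm free between bar and front panel and nothing below it down to the bench. Moves with the tray; has the tester's axes.
- knob: Black pointer knob on the deck's left half, under the case's roof until the tray is out (then its axis is 78 mm before the case front and 73 mm behind the tray's front panel). Skirt 43 mm across, 4.5 mm high; on it an upright flat-sided grip bar 40 x 13 mm, top 37.5 mm above the deck, white line at its pointing end. Origin on the axis at deck height; x along the bar to the pointing end, z up.
- knob_grip (a point): Point on the knob's axis 26 mm above the deck (68 mm above the bench), a good height for a grip on the flat sides of the bar. Beside the knob the deck is flat. Axes as the knob's. The axis lies 45 mm to the left of the tray's middle.
- load_switch (a joint): Turn of the knob, rad, growing clockwise from above. 0 = home (start); a spring (0.07 N m at home, 0.105 at the third stop) takes it back there if let go. A sprung roller clicks into notches (0.05 N m) at stops 24 degrees apart: 0.419, 0.838, 1.257, 1.676, 2.094. Black lines on the deck mark home (longest line; pointer 60 degrees left of the tester's x) and the five stops.
- spare_battery: Loose 9 V block battery, 18 x 26 x 49 mm, standing upright on the bench to the right of the tray; origin at the centre of its underside. To be left alone.
- module_board: Loose small circuit board, 26 x 50 x 12 mm, lying on the bench to the left of the tray; origin at the centre of its underside. To be left alone.
- screwdriver: Loose small screwdriver with black handle, 14 mm thick, 125 mm long, lying on the bench to the left of the case; origin at the centre of its underside, length along its y. To be left alone.

How it is judged:
By the outcome, as a careful person would: the job done as asked, in the order asked, and still so for the second after the job is handed in, while the arm keeps its last pose, push and grip.
It also fails if it takes over 48 s, if anything falls off the work surface, if the arm or the gripper's body presses on something with over 40 N, if the wrist force passes 120 N, or if a joint passes its speed limit or range.

## Working session

There is one attempt and no reset: what is moved stays moved. The work goes in short steps, Python scripts to look and compute and a shell command to move; the robot and the scene stay as the last step left them, time stands still between calls to the robot, and variables do not carry over. Pictures are saved under pics/ and viewed, at most 10 in all, crops included, and the job is handed in when it is done.

```bash
mkdir -p pics; cat > h.py <<'E'
import numpy as np, cv2
from scipy.spatial.transform import Rotation as R
from bench import arm
def snap(n,f):
    p=arm.camera_params(n); im=arm.get_image(n); cv2.imwrite('pics/'+f,im[:,:,::-1]); np.savez('pics/'+f+'.npz',K=p['K'],t=p['position'],q=p['orientation']); return im
def ray(f,u,v):
    d=np.load('pics/'+f+'.npz'); r=R.from_quat(d['q']).apply(np.linalg.inv(d['K'])@[u,v,1]); return d['t'],r
def onz(f,u,v,z):
    t,r=ray(f,u,v); return t+r*(z-t[2])/r[2]
def proj(f,P):
    d=np.load('pics/'+f+'.npz'); c=R.from_quat(d['q']).inv().apply(np.atleast_2d(P)-d['t']); p=c@d['K'].T; return p[:,:2]/p[:,2:]
E
python3 - <<'E'
from h import *
for n in('scene','side','wrist'):
    snap(n,n+'0.png'); print(n,arm.camera_params(n))
a=[cv2.imread(f'pics/{n}0.png') for n in('scene','side')]
print(arm.read_state())
E
```

```text
scene {'K': array([[590.80772231,   0.        , 326.82087752],
       [  0.        , 590.80772231, 238.84609747],
       [  0.        ,   0.        ,   1.        ]]), 'position': array([174.60480169, 740.30233828, 656.43648159]), 'orientation': array([-0.26468456,  0.84775481, -0.44192205,  0.126328  ])}
side {'K': array([[474.35524579,   0.        , 325.21691757],
       [  0.        , 474.35524579, 243.33271181],
       [  0.        ,   0.        ,   1.        ]]), 'position': array([ 526.31825313, -705.87434978,  736.24397251]), 'orientation': array([ 0.90868694, -0.03545868,  0.02725862, -0.41507553])}
wrist {'K': array([[350.90791629,   0.        , 321.80267656],
       [  0.        , 350.90791629, 242.97349902],
       [  0.        ,   0.        ,   1.        ]]), 'position': array([625.00190276, -74.52276032, 372.42350316]), 'orientation': array([-1.42849386e-04,  9.89018367e-01,  1.47790348e-01, -8.14301644e-04])}
{'clock': 0.15, 'joints': array([ 2.58569643e-01,  3.85435289e-01,  6.94727861e-03, -3.01470728e-04,
       -1.19397503e+00, -2.58577931e-01]), 'joint_vel': array([ 0.00019698, -0.00355255,  0.00481527,  0.00268166,  0.00047235,
        0.00309753]), 'joint_efforts': array([-6.03353892e-04, -3.92678475e+01,  1.88581592e+01,  4.18858320e+00,
       -3.39302780e-03,  5.70479813e-06]), 'position': array([ 6.24580538e+02, -1.29747926e-02,  2.30449884e+02]), 'ee_rot': array([-7.07064294e-01,  7.07148760e-01,  5.40119884e-04, -6.49913694e-04]), 'contact_force': array([-1.13676616, -0.522429  , -0.49869305]), 'wrist_torque': array([ 0.04251722, -0.05422841,  0.03484732]), 'grasp_force': 0.0, 'gripper_width': 85.18287375817194}
```

View pics/scene0.png

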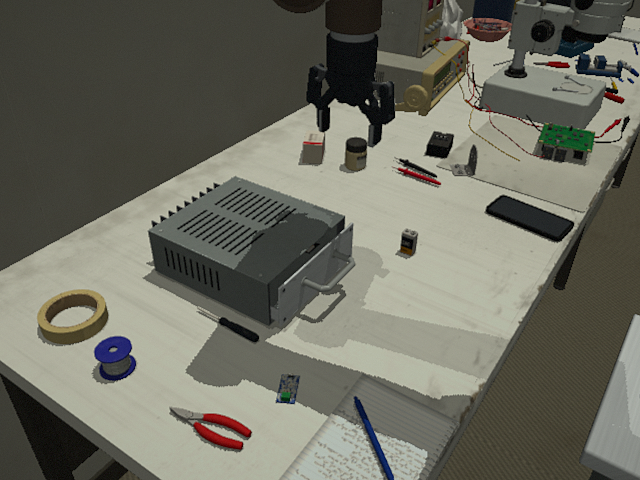

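View pics/wrist0.png

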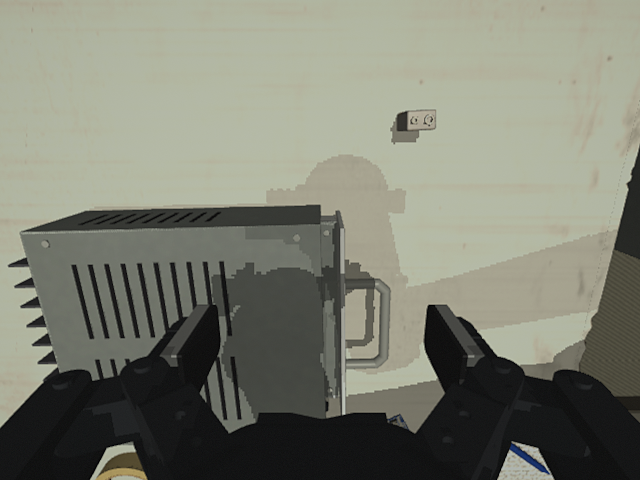

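The scene picture shows the tester with its front towards the robot and the handle bar near (330,285). In the wrist picture the bar runs at u≈384, v 280–365, and the tray is slightly ajar. I'll enlarge both.

```bash
python3 - <<'E'
import cv2,numpy as np
w=cv2.imread('pics/wrist0.png')[195:435,290:410]; s=cv2.imread('pics/scene0.png')[170:330,140:370]
a=cv2.resize(w,None,fx=2.5,fy=2.5,interpolation=2); b=cv2.resize(s,(480,334),interpolation=2)
c=np.zeros((600,790,3),np.uint8); c[:,:300]=a; c[:334,305:785]=b; cv2.imwrite('pics/crop0.png',c)
from h import *
for uv in[(384,290),(384,355)]: print('bar',onz('wrist0.png',*uv,62))
for uv in[(22,232),(320,206)]: print('roof',onz('wrist0.png',*uv,92))
for uv in[(149,232),(236,178),(352,217),(271,283)]: print('roofS',onz('scene0.png',*uv,92))
E
```

```text
bar [564.32145944  67.76098358  62.        ]
bar [560.52025573 140.40646248  62.        ]
roof [872.0147242    1.66161671  92.        ]
roof [625.86563145 -20.12473101  92.        ]
roofS [864.18393684 229.7644062   92.        ]
roofS [868.25288593   7.47450546  92.        ]
roofS [613.89582978  -7.13307221  92.        ]
roofS [616.3530812 216.3840638  92.       ]
```

View pics/crop0.png

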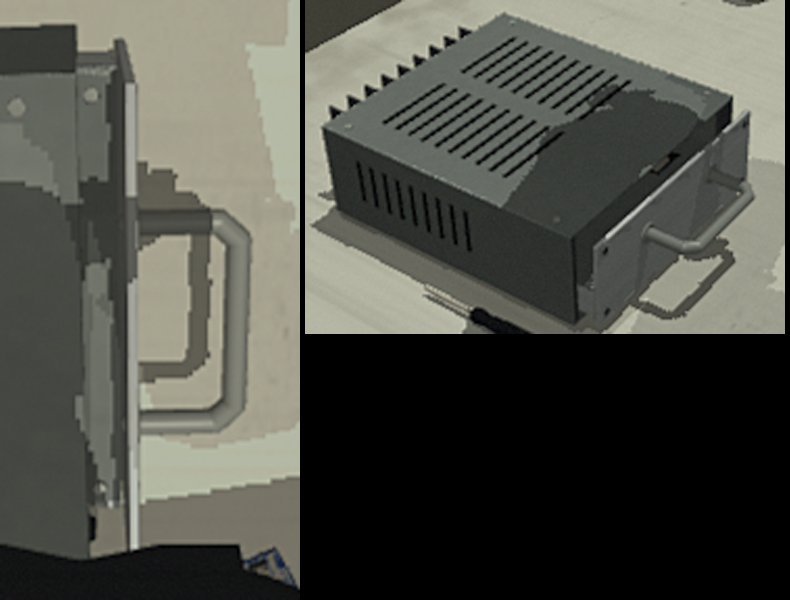

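```bash
python3 - <<'E'
from h import *
from scipy.optimize import least_squares
w=lambda x,y:(290+x/2.5,195+y/2.5)
s=lambda x,y:(140+(x-305)*230/480,170+y*160/334)
O=[('wrist0.png',(0,-113,92),w(76,73)),('wrist0.png',(250,-113,92),(22,232)),
('scene0.png',(0,-113,92),s(733,96)),('scene0.png',(0,113,92),s(576,238)),('scene0.png',(250,113,92),s(324,128)),('scene0.png',(250,-113,92),s(507,14))]
B=[('wrist0.png',(0,-32,60),w(238,245)),('wrist0.png',(0,32,60),w(234,395))]
def W(p,q): c,s_=np.cos(p[2]),np.sin(p[2]); return np.array([p[0]+c*q[0]-s_*q[1],p[1]+s_*q[0]+c*q[1],q[2]])
def f(p):
    r=[]
    for n,q,uv in O: r+=list(proj(n,W(p,q))[0]-uv)
    for n,q,uv in B:
        r.append(proj(n,W(p,(q[0]+p[3],q[1],q[2])))[0][0]-uv[0])
    for y,v in((-45,195+208/2.5),(45,195+433/2.5)):
        r.append(proj('wrist0.png',W(p,(p[3]+12,y,60)))[0][1]-v)
    return r
r=least_squares(f,[616,105,0,-60]); p=r.x; print(p,np.round(r.fun,1))
print('bar',W(p,(p[3],0,60)),'knob out',W(p,(-78,45,68)))
np.save('p.npy',p)
E
```

```text
[ 6.20337878e+02  1.07593632e+02  3.03595563e-02 -5.87605709e+01] [ 2.2 -0.5 -1.8  0.7  1.6 -0.3 -0.9  0.3 -0.4 -0.3 -1.1 -0.6 -0.1  0.1
  4.7 -5.4]
bar [561.60438518 105.80996129  60.        ] knob out [541.00785171 150.20521376  68.        ]
```

```bash
python3 - <<'E'
from h import *
s=lambda x,y:(140+(x-305)*230/480,170+y*160/334)
for a in[(750,185),(748,200),(690,246),(652,232),(710,176)]: print(a,onz('scene0.png',*s(*a),60))
w=lambda x,y:(290+x/2.5,195+y/2.5)
for a in[(238,245),(234,395),(240,220),(200,208),(200,433)]: print(a,onz('wrist0.png',*w(*a),60))
E
```

```text
(750, 185) [569.48049389  57.13469202  60.        ]
(748, 200) [560.39605477  74.64568275  60.        ]
(690, 246) [566.01856269 147.55478469  60.        ]
(652, 232) [598.83352032 150.68632833  60.        ]
(710, 176) [602.2005185   65.77161772  60.        ]
(238, 245) [562.59559909  71.86240269  60.        ]
(234, 395) [560.64177267 139.40526373  60.        ]
(240, 220) [562.38604429  61.31683697  60.        ]
(200, 208) [578.02610652  56.31771079  60.        ]
(200, 433) [573.90188863 157.76223372  60.        ]
```

```bash
python3 -m handwheel '[{"x":-0.08,"y":0.132,"az":0.02},{"x":-0.08,"y":0.132},{"x":-0.08,"y":0.132},{"x":-0.08,"y":0.132},{"z":-0.15},{"z":-0.15},{"z":-0.15},{"z":0}]' -0.25
python3 -c "
from h import *
snap('wrist','wrist1.png'); snap('side','side1.png')
print(R.from_quat(arm.read_state()['ee_rot']).as_matrix().round(3))"
```

```text
[[-0.    -1.    -0.001]
 [-1.     0.    -0.   ]
 [ 0.     0.001 -1.   ]]invalid input at $[0]: expected keys x, y, z, ax, ay, az
```

View pics/wrist1.png

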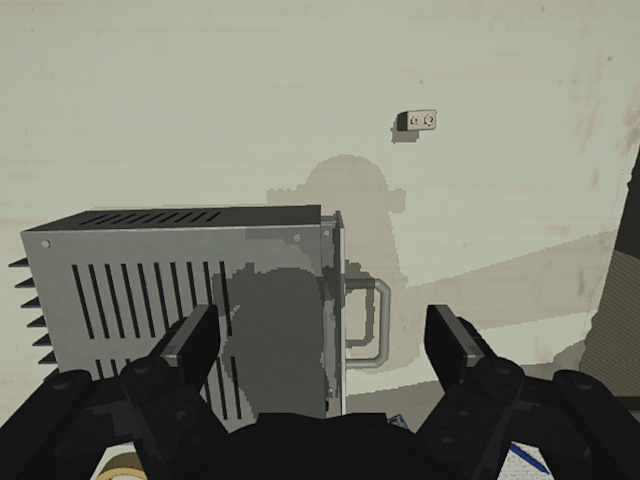

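The call was refused because every row needs all six keys, so the picture is unchanged (bar still at u≈384, v 280–365). I'll send it again with full rows.

```bash
python3 -m handwheel '[{"x":-0.08,"y":0.132,"z":0,"ax":0,"ay":0,"az":0.02},{"x":-0.08,"y":0.132,"z":0,"ax":0,"ay":0,"az":0},{"x":-0.08,"y":0.132,"z":0,"ax":0,"ay":0,"az":0},{"x":-0.08,"y":0.132,"z":0,"ax":0,"ay":0,"az":0},{"x":0,"y":0,"z":-0.15,"ax":0,"ay":0,"az":0},{"x":0,"y":0,"z":-0.15,"ax":0,"ay":0,"az":0},{"x":0,"y":0,"z":-0.15,"ax":0,"ay":0,"az":0},{"x":0,"y":0,"z":0,"ax":0,"ay":0,"az":0}]' -0.25
python3 -c "
from h import *
snap('wrist','wrist2.png')
print(R.from_quat(arm.read_state()['ee_rot']).as_matrix().round(3))"
```

```text
clock: 1.05
position: [557.9, 104.7, 137.1]
ee_rot: [0.718, -0.696, -0.002, 0.004]
contact_force: [-0.7, -1.1, 0.0]
gripper_width: 32.0
grasp_force: 0.0
[[ 0.031 -0.999 -0.004]
 [-1.    -0.031 -0.002]
 [ 0.002  0.004 -1.   ]]
```

View pics/wrist2.png

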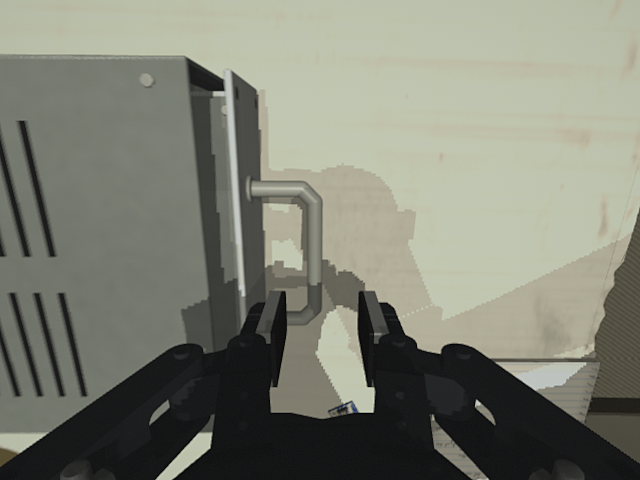

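```bash
python3 -c "
from h import *
for a in[(313,215),(313,255),(313,290),(280,189),(295,316),(262,188),(230,70),(243,305)]: print(a,onz('wrist2.png',*a,60 if a[1]not in(70,305) else 88))"
```

```text
(313, 215) [563.83591108  78.4137909   60.        ]
(313, 255) [563.18734833 105.32008378  60.        ]
(313, 290) [562.58160587 130.44993308  60.        ]
(280, 189) [584.78493822  62.49376838  60.        ]
(295, 316) [574.63094249 150.49622519  60.        ]
(262, 188) [595.96827697  62.20853545  60.        ]
(230, 70) [6.06345498e+02 3.87876741e-01 8.80000000e+01]
(243, 305) [604.23381287 128.64535413  88.        ]
```

```bash
python3 -m handwheel '[{"x":0.025,"y":0,"z":0,"ax":0,"ay":0,"az":0},{"x":0,"y":0,"z":-0.12,"ax":0,"ay":0,"az":0},{"x":0,"y":0,"z":-0.12,"ax":0,"ay":0,"az":0},{"x":0,"y":0,"z":-0.12,"ax":0,"ay":0,"az":0},{"x":0,"y":0,"z":-0.12,"ax":0,"ay":0,"az":0},{"x":0,"y":0,"z":0,"ax":0,"ay":0,"az":0},{"x":0,"y":0,"z":0,"ax":0,"ay":0,"az":0},{"x":0,"y":0,"z":0,"ax":0,"ay":0,"az":0}]'
python3 -m handwheel '[{"x":0,"y":0,"z":0,"ax":0,"ay":0,"az":0},{"x":0,"y":0,"z":0,"ax":0,"ay":0,"az":0},{"x":0,"y":0,"z":0,"ax":0,"ay":0,"az":0},{"x":0,"y":0,"z":0,"ax":0,"ay":0,"az":0},{"x":0,"y":0,"z":0,"ax":0,"ay":0,"az":0},{"x":0,"y":0,"z":0,"ax":0,"ay":0,"az":0},{"x":0,"y":0,"z":0,"ax":0,"ay":0,"az":0},{"x":0,"y":0,"z":0,"ax":0,"ay":0,"az":0}]' -1
```

```text
clock: 1.9
position: [567.2, 106.0, 46.7]
ee_rot: [0.718, -0.696, 0.001, -0.001]
contact_force: [0.8, -0.1, 0.2]
gripper_width: 31.6
grasp_force: 0.0
clock: 2.7
position: [565.8, 105.5, 45.9]
ee_rot: [0.718, -0.696, -0.0, 0.0]
contact_force: [-2.9, -0.0, 5.8]
gripper_width: 7.6
grasp_force: 58.7
```

```bash
python3 -m handwheel '[{"x":-0.04,"y":-0.001,"z":0,"ax":0,"ay":0,"az":0},{"x":-0.08,"y":-0.0024,"z":0,"ax":0,"ay":0,"az":0},{"x":-0.1,"y":-0.003,"z":0,"ax":0,"ay":0,"az":0},{"x":-0.1,"y":-0.003,"z":0,"ax":0,"ay":0,"az":0},{"x":-0.1,"y":-0.003,"z":0,"ax":0,"ay":0,"az":0},{"x":-0.1,"y":-0.003,"z":0,"ax":0,"ay":0,"az":0},{"x":-0.06,"y":-0.002,"z":0,"ax":0,"ay":0,"az":0},{"x":0,"y":0,"z":0,"ax":0,"ay":0,"az":0}]'
python3 -m handwheel '[{"x":-0.02,"y":-0.0006,"z":0,"ax":0,"ay":0,"az":0},{"x":-0.02,"y":-0.0006,"z":0,"ax":0,"ay":0,"az":0},{"x":-0.02,"y":-0.0006,"z":0,"ax":0,"ay":0,"az":0},{"x":-0.02,"y":-0.0006,"z":0,"ax":0,"ay":0,"az":0},{"x":0,"y":0,"z":0,"ax":0,"ay":0,"az":0},{"x":0,"y":0,"z":0,"ax":0,"ay":0,"az":0},{"x":0,"y":0,"z":0,"ax":0,"ay":0,"az":0},{"x":0,"y":0,"z":0,"ax":0,"ay":0,"az":0}]'
```

```text
clock: 3.5
position: [449.1, 102.7, 45.9]
ee_rot: [0.718, -0.696, -0.0, -0.0]
contact_force: [-3.3, 4.0, 5.2]
gripper_width: 7.6
grasp_force: 59.9
clock: 4.3
position: [434.7, 102.3, 45.9]
ee_rot: [0.718, -0.696, 0.0, -0.001]
contact_force: [1.2, 2.5, 8.2]
gripper_width: 7.8
grasp_force: 60.1
```

```bash
python3 -m handwheel '[{"x":-0.015,"y":-0.0004,"z":0,"ax":0,"ay":0,"az":0},{"x":-0.015,"y":-0.0004,"z":0,"ax":0,"ay":0,"az":0},{"x":-0.015,"y":-0.0004,"z":0,"ax":0,"ay":0,"az":0},{"x":-0.015,"y":-0.0004,"z":0,"ax":0,"ay":0,"az":0},{"x":0,"y":0,"z":0,"ax":0,"ay":0,"az":0},{"x":0,"y":0,"z":0,"ax":0,"ay":0,"az":0},{"x":0,"y":0,"z":0,"ax":0,"ay":0,"az":0},{"x":0,"y":0,"z":0,"ax":0,"ay":0,"az":0}]'
```

```text
clock: 5.1
position: [426.9, 102.4, 45.9]
ee_rot: [0.719, -0.695, 0.002, -0.004]
contact_force: [16.3, -8.4, -5.5]
gripper_width: 7.6
grasp_force: 59.1
```

```bash
python3 -m handwheel '[{"x":0,"y":0,"z":0,"ax":0,"ay":0,"az":0},{"x":0,"y":0,"z":0,"ax":0,"ay":0,"az":0},{"x":0,"y":0,"z":0,"ax":0,"ay":0,"az":0},{"x":0,"y":0,"z":0,"ax":0,"ay":0,"az":0},{"x":0,"y":0,"z":0.1,"ax":0,"ay":0,"az":0},{"x":0,"y":0,"z":0.1,"ax":0,"ay":0,"az":0},{"x":0,"y":0,"z":0.15,"ax":0,"ay":0,"az":0},{"x":0,"y":0,"z":0.15,"ax":0,"ay":0,"az":0}]' -0.25
python3 -m handwheel '[{"x":0.1,"y":0.04,"z":0.15,"ax":0,"ay":0,"az":0},{"x":0.1,"y":0.04,"z":0.15,"ax":0,"ay":0,"az":0},{"x":0.1,"y":0.04,"z":0.1,"ax":0,"ay":0,"az":0},{"x":0.1,"y":0.04,"z":0,"ax":0,"ay":0,"az":0},{"x":0.1,"y":0.04,"z":0,"ax":0,"ay":0,"az":0},{"x":0.1,"y":0.04,"z":0,"ax":0,"ay":0,"az":0},{"x":0,"y":0,"z":0,"ax":0,"ay":0,"az":0},{"x":0,"y":0,"z":0,"ax":0,"ay":0,"az":0}]'
python3 -c "
from h import *
snap('wrist','wrist3.png');a=snap('scene','scene3.png');b=snap('side','side3.png')
w=cv2.imread('pics/wrist3.png')
s=cv2.resize(cv2.imread('pics/scene3.png')[170:350,220:450],None,fx=1.7,fy=1.7,interpolation=2)
"
```

```text
clock: 5.9
position: [421.0, 101.0, 145.9]
ee_rot: [0.718, -0.696, -0.0, 0.001]
contact_force: [1.7, -0.4, 0.5]
gripper_width: 32.2
grasp_force: 0.0
clock: 6.7
position: [541.2, 149.3, 224.4]
ee_rot: [0.718, -0.696, -0.001, 0.001]
contact_force: [-0.6, 0.1, -0.7]
gripper_width: 32.4
grasp_force: 0.0
```

View pics/wrist3.png

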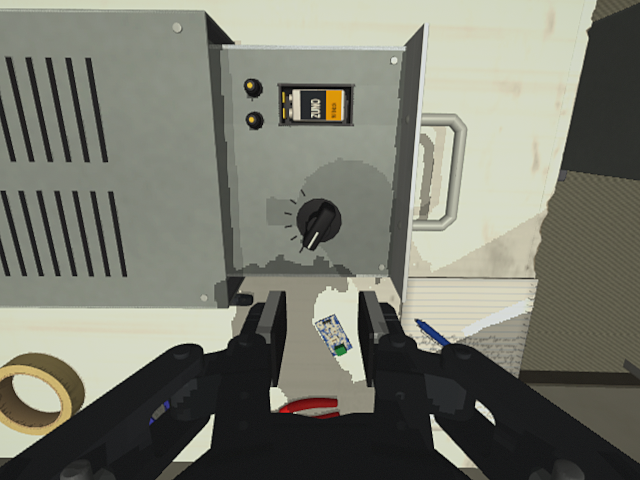

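View pics/scene3.png

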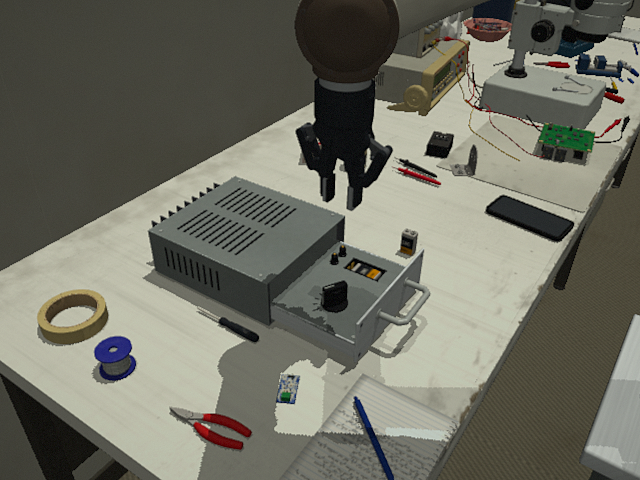

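The tray is fully out. In the wrist picture the knob's skirt is centred near (319,221), with its white pointer end down-left near (311,248). The battery is still in its bay and the loose things haven't moved. I'll crop in to measure the knob.

```bash
python3 - <<'E'
from h import *
a=cv2.imread('pics/wrist3.png')[175:265,265:385]; b=cv2.imread('pics/scene3.png')[265:325,295:375]
c=np.zeros((450+0,790,3),np.uint8)
A=cv2.resize(a,(480,360),interpolation=2);B=cv2.resize(b,(300,225),interpolation=2)
c[:360,:480]=A;c[:225,485:785]=B;cv2.imwrite('pics/crop3.png',c[:365])
print(onz('wrist3.png',319,221,46.5),onz('wrist3.png',331,203,79.5),onz('wrist3.png',311,247,79.5))
p=np.load('p.npy');print(proj('wrist3.png',[[541,150.2,46.5],[541,150.2,79.5]]),arm.read_state()['joints'])
E
```

```text
[543.58953181 150.98155744  46.5       ] [534.18789368 127.56783174  79.5       ] [549.82180821 166.21386163  79.5       ]
[[321.79421221 220.27043934]
 [321.8790451  229.2515602 ]] [ 5.57368562e-01  2.81413276e-01 -1.60143189e-01 -2.54727082e-04
 -1.12995621e+00 -5.25705569e-01]
```

View pics/crop3.png

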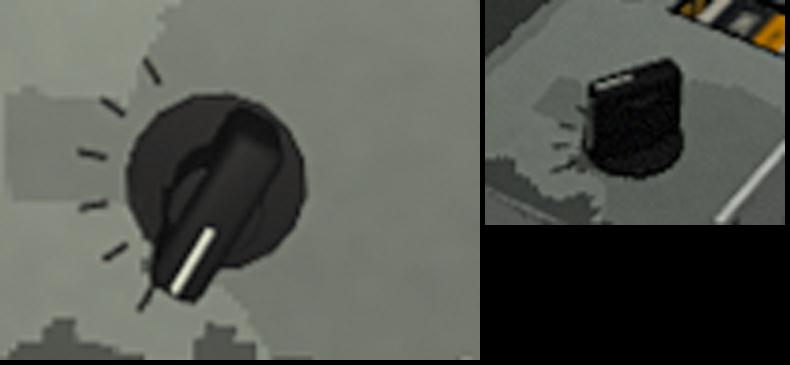

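The skirt centre is at crop (217,181), which is pixel (319.3,220.4), so the knob axis is at about (543,150). The white line points along roughly 62° yaw, towards the home mark. I'll turn the tool by -30° and descend.

```bash
python3 -m handwheel '[{"x":0.01,"y":0.003,"z":0,"ax":0,"ay":0,"az":-0.0835},{"x":0,"y":0,"z":0,"ax":0,"ay":0,"az":-0.0835},{"x":0,"y":0,"z":0,"ax":0,"ay":0,"az":-0.0835},{"x":0,"y":0,"z":0,"ax":0,"ay":0,"az":-0.0835},{"x":0,"y":0,"z":-0.2,"ax":0,"ay":0,"az":0},{"x":0,"y":0,"z":-0.2,"ax":0,"ay":0,"az":0},{"x":0,"y":0,"z":-0.16,"ax":0,"ay":0,"az":0},{"x":0,"y":0,"z":0,"ax":0,"ay":0,"az":0}]' -0.1
python3 -c "
from h import *
m=R.from_quat(arm.read_state()['ee_rot']).as_matrix();print(m.round(3),np.degrees(np.arctan2(m[1,1],m[0,1])))
snap('wrist','wrist4.png');cv2.imwrite('pics/crop4.png',cv2.resize(cv2.imread('pics/wrist4.png')[180:420,180:460],None,fx=2.4,fy=2.4))"
```

```text
clock: 7.65
position: [540.3, 148.2, 109.2]
ee_rot: [-0.513, 0.859, 0.001, -0.005]
contact_force: [0.2, -0.0, -0.1]
gripper_width: 38.2
grasp_force: 0.0
[[-0.474 -0.88  -0.009]
 [-0.88   0.474 -0.004]
 [ 0.008  0.006 -1.   ]] 151.6878642854505
```

View pics/crop4.png

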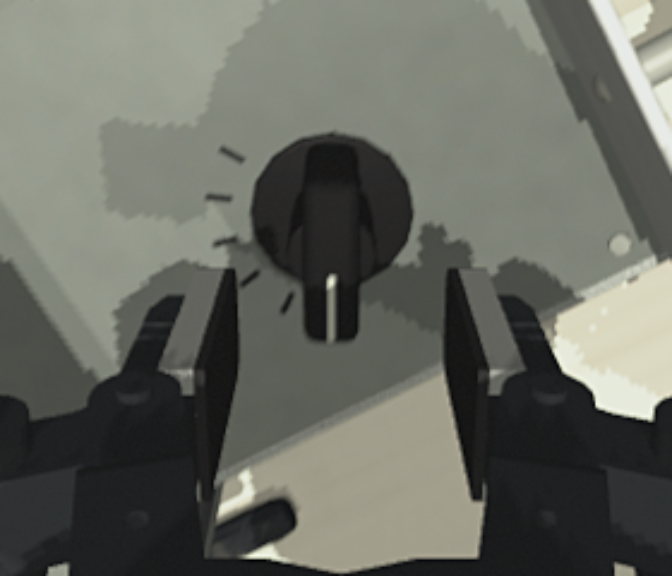

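The knob bar sits parallel between the pads, with the bar at crop u≈332 and the pads' middle at ≈341. I'll compute the remaining offset.

```bash
python3 -c "
from h import *
print(onz('wrist4.png',180+332/2.4,180+208/2.4,46.5),onz('wrist4.png',180+332/2.4,180+242/2.4,79.5),onz('wrist4.png',180+332/2.4,180+278/2.4,79.5),onz('wrist4.png',180+332/2.4,180+340/2.4,79.5));s=arm.read_state();print(s['position'])"
```

```text
[543.42623134 149.97527289  46.5       ] [541.2799664 146.2547304  79.5      ] [545.40677391 153.87572458  79.5       ] [552.77712563 167.48658655  79.5       ]
[542.57802001 149.11560991 112.17496674]
```

```bash
python3 -m handwheel '[{"x":0.004,"y":0.004,"z":0,"ax":0,"ay":0,"az":0},{"x":0,"y":0,"z":-0.1,"ax":0,"ay":0,"az":0},{"x":0,"y":0,"z":-0.1,"ax":0,"ay":0,"az":0},{"x":0,"y":0,"z":-0.07,"ax":0,"ay":0,"az":0},{"x":0,"y":0,"z":-0.035,"ax":0,"ay":0,"az":0},{"x":0,"y":0,"z":0,"ax":0,"ay":0,"az":0},{"x":0,"y":0,"z":0,"ax":0,"ay":0,"az":0},{"x":0,"y":0,"z":0,"ax":0,"ay":0,"az":0}]'
python3 -m handwheel '[{"x":0,"y":0,"z":0,"ax":0,"ay":0,"az":0},{"x":0,"y":0,"z":0,"ax":0,"ay":0,"az":0},{"x":0,"y":0,"z":0,"ax":0,"ay":0,"az":0},{"x":0,"y":0,"z":0,"ax":0,"ay":0,"az":0},{"x":0,"y":0,"z":0,"ax":0,"ay":0,"az":0},{"x":0,"y":0,"z":0,"ax":0,"ay":0,"az":0},{"x":0,"y":0,"z":0,"ax":0,"ay":0,"az":0},{"x":0,"y":0,"z":0,"ax":0,"ay":0,"az":0}]' -1
cat > yaw.py <<'E'
from h import *
s=arm.read_state();m=R.from_quat(s['ee_rot']).as_matrix();print('yaw',np.degrees(np.arctan2(m[1,1],m[0,1])),s['position'],s['wrist_torque'],s['contact_force'],s['joints'][5])
E
python3 yaw.py
```

```text
clock: 8.5
position: [545.7, 151.2, 53.7]
ee_rot: [-0.513, 0.858, -0.0, 0.001]
contact_force: [0.6, -0.3, 0.2]
gripper_width: 38.3
grasp_force: 0.0
clock: 9.3
position: [545.2, 151.3, 53.1]
ee_rot: [-0.513, 0.858, 0.0, 0.001]
contact_force: [-1.7, 3.1, 5.3]
gripper_width: 12.1
grasp_force: 60.0
yaw 151.74852431668833 [545.19104486 151.27185622  53.06291778] [ 0.60719424  0.60668335 -0.12686128] [-1.74055192  3.11821287  5.28839749] -1.050019398925534
```

```bash
python3 -m handwheel '[{"x":-0.01,"y":0,"z":0,"ax":0,"ay":0,"az":-0.085},{"x":0,"y":0,"z":0,"ax":0,"ay":0,"az":-0.085},{"x":0,"y":0,"z":0,"ax":0,"ay":0,"az":-0.085},{"x":0,"y":0,"z":0,"ax":0,"ay":0,"az":-0.085},{"x":0,"y":0,"z":0,"ax":0,"ay":0,"az":-0.085},{"x":0,"y":0,"z":0,"ax":0,"ay":0,"az":-0.085},{"x":0,"y":0,"z":0,"ax":0,"ay":0,"az":-0.085},{"x":0,"y":0,"z":0,"ax":0,"ay":0,"az":-0.085}]'
python3 yaw.py
python3 -m handwheel '[{"x":0,"y":0,"z":0,"ax":0,"ay":0,"az":-0.04},{"x":0,"y":0,"z":0,"ax":0,"ay":0,"az":-0.04},{"x":0,"y":0,"z":0,"ax":0,"ay":0,"az":-0.04},{"x":0,"y":0,"z":0,"ax":0,"ay":0,"az":0},{"x":0,"y":0,"z":0,"ax":0,"ay":0,"az":0},{"x":0,"y":0,"z":0,"ax":0,"ay":0,"az":0},{"x":0,"y":0,"z":0,"ax":0,"ay":0,"az":0},{"x":0,"y":0,"z":0,"ax":0,"ay":0,"az":0}]'
python3 yaw.py
python3 -c "
from h import *
snap('wrist','wrist5.png');snap('scene','scene5.png');snap('side','side5.png')
c=np.zeros((480,800,3),np.uint8)
c[:,:480]=cv2.resize(cv2.imread('pics/wrist5.png')[160:400,200:440],(480,480),interpolation=2)
c[:240,480:]=cv2.resize(cv2.imread('pics/scene5.png')[250:370,280:440],(320,240),interpolation=2)
c[240:,480:]=cv2.resize(cv2.imread('pics/side5.png')[150:330,220:460],(320,240),interpolation=2)
cv2.imwrite('pics/crop5.png',c)"
```

```text
clock: 10.1
position: [544.4, 151.0, 53.1]
ee_rot: [-0.003, 1.0, 0.0, 0.002]
contact_force: [1.7, -0.2, 3.2]
gripper_width: 11.9
grasp_force: 59.7
yaw 90.3273188241057 [544.36528368 151.03622124  53.08590451] [-0.03797491 -0.40756809  0.14292158] [ 1.70217237 -0.20611799  3.20244604] -2.12464078823444
clock: 10.9
position: [544.1, 151.0, 53.0]
ee_rot: [0.089, 0.996, 0.0, 0.001]
contact_force: [4.4, -1.4, 4.6]
gripper_width: 12.0
grasp_force: 60.0
yaw 79.80915548259547 [544.07502444 151.0143817   53.04773026] [-0.44521264 -1.08998885  0.09746891] [ 4.37587254 -1.42417964  4.5523143 ] -2.3077913920740425
```

View pics/crop5.png

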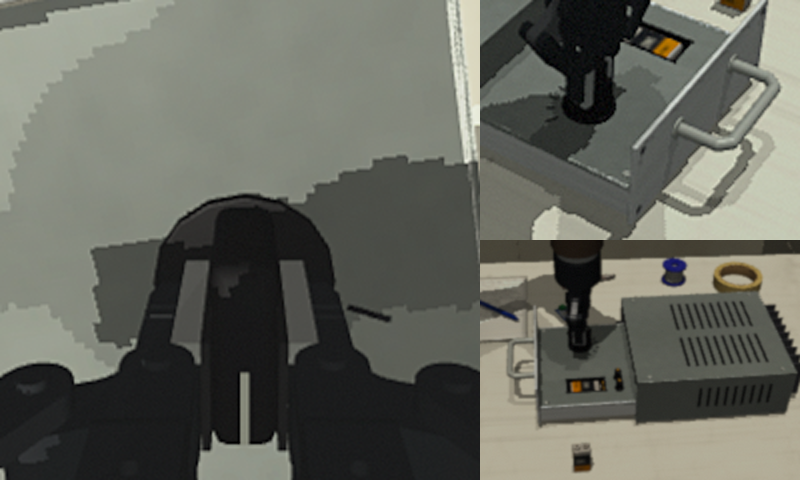

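The pointer's white line is at crop (243,372–443), in line with the pads. The tray is still fully out with the handle clear. I'll check the pointer's yaw against the deck marks.

```bash
python3 - <<'E'
from h import *
w=lambda x,y:(200+x/2,160+y/2)
a=onz('wrist5.png',*w(244,372),79.5);b=onz('wrist5.png',*w(243,443),79.5)
print(a,b,'yaw',np.degrees(np.arctan2(*(b-a)[1::-1])))
k=np.array([543.4,150.,42])
for q in[(348,308),(390,318)]:
    m=onz('wrist5.png',*w(*q),42);print(m,np.hypot(*(m-k)[:2]),np.degrees(np.arctan2(*(m-k)[1::-1])))
for x in[(215,217),(283,217),(208,440),(274,440)]: print(onz('wrist5.png',*w(*x),79.5))
c='wrist3.png'
f=lambda x,y:onz(c,265+x/4,175+y/4,42)
for x in[(130,308),(103,260),(80,208),(80,152),(102,98),(145,60)]:
    m=f(*x);print('mark',np.hypot(*(m-k)[:2]),np.degrees(np.arctan2(*(m-k)[1::-1])))
E
python3 yaw.py
```

```text
[545.70886725 150.90837697  79.5       ] [561.42989318 147.89744618  79.5       ] yaw -10.842139080675002
[557.02576156 174.63384465  42.        ] 28.151157711379344 61.05162573475913
[561.54645949 184.3717269   42.        ] 38.867847922505334 62.16830853404317
[513.9124177  151.41351186  79.5       ]
[516.02570295 163.18769264  79.5       ]
[559.52947062 141.28514298  79.5       ]
[561.81523431 153.9875342   79.5       ]
mark 39.26486097476844 59.051988576176996
mark 34.50686101742169 38.94323601176336
mark 33.605491591728565 15.423557956800172
mark 32.74893335660215 -8.188118948217038
mark 32.516972419513124 -32.85335589099788
mark 31.976779586356905 -56.9374129647575
yaw 79.81124549226216 [544.11077602 151.00370566  53.07247426] [-0.48179101 -1.0939472   0.16140105] [ 4.15227815 -1.5720445   6.02407025] -2.30776346575885
```

```bash
python3 -c "
from bench import arm
print(arm.job_done())"
```

```text
the job is handed in; nothing more can be done
None
```

The job is handed in: the tray is out against its stop, and the gripper is still holding the knob at the third click stop (about 72° clockwise from home by the camera check).

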